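# Hold a specimen slide flush on the tilted port of a reflectance meter

## Robot

A 7-joint arm with a two-finger parallel gripper is mounted at the origin on a cart in front of the work surface, level with it; the furniture and walls round the work are solid. World frame = base frame: x ahead of the robot, y to its left, z up, the work surface at z = 0. Lengths are in m, angles in degrees, forces in N, time in s.
With the tool pointing down it reaches from about 0.425 to 0.95 m from the base axis. Payload 4.7 kg.
Tool frame: the origin (TCP) lies where the fingers leave the gripper's body, on its centre line; the fingertips stand 70 mm ahead of it and the grasp point (between the pads) lies 51 mm ahead of it; z points along the fingers, y is the line along which they close (so a half turn about z gives the same grasp; the last joint's range is limited). The gripper opens to 87 mm and grips with 3 to 60 N. Pads are 19 mm wide; open, the fingers measure 117 mm over their backs; the gripper's body (75 mm by 190 mm) begins 51 mm behind the grasp point.
Start: joints at [-66.171, 26.849, -2.785, 87.806, 1.381, 65.374, -4.715], TCP at [0.29, 0.609, 0.292] pointing down, gripper open.
Joint ranges: [-148.3, 148.3], [-19.14, 114.17], [-79.39, 73.82], [5.75, 140.21], [-59.74, 239.74], [12.07, 113.84], [-152.46, 152.46]. Speed limits (degrees/s): [147.25, 147.25, 180, 180, 180, 180, 180].

## Interface

Orientations are given as a 3x3 rotation matrix whose columns are the frame's x, y, z axes.
In Python, from bench import sensors, viewer, job, nets gives the robot as it stands. The module is installed in compiled form; this text tells all that it offers.
- The arm moves only by the tool play_rows, never from a script. Its argument "moves" is a list of rows, each an object with "dp": the shift along the tool's x, y, z in m, a list of three; "rot": the turn, a rotation vector about the tool's x, y, z in rad, a list of three; "gripper": the closure, from -1 (fully open) to 1 (shut). A call has exactly 5 rows; each row shifts and turns the commanded pose from where the row before left it, along the tool's axes as they then stand; what a row does not reach is not made up. A row lasts 1/10 s, in which the tool goes at most 50 mm and 8.59 degrees, less where a joint would pass 70% of its speed; a pose out of reach is approached as far as the arm can. A call with a gripper value outside its range is refused whole. The fingers move at their own pace and stop on an object; "newtons" is the grip in N (left out, the last holds). Time passes only in rows, so rows that do not move let the fingers close, or fill a call up. It gives the time, the measured TCP pose, the force, the opening and the grip force at its end, in the units of the state.
- sensors.state(): the state, without advancing time (a new reading comes with each control period).
- viewer.read_camera(name): name is "scene" or "side" or "wrist"; returns the picture (420x560x3 uint8, red, green, blue); there is no depth.
- viewer.calibration(name): a dict with "K" (3x3 intrinsics, pixels), "R" (3x3) and "t" (3): a world point X has camera coordinates R X + t. Camera axes: x right, y down, z forward; pixel columns grow to the right and rows downward; lengths in m; the calibration is good to about 2 mm. The wrist camera is an equidistant fisheye: a pixel r from the principal point sees the ray r / f radians off the axis. A picture is of the moment at which its call begins: read the wrist's pose just before it. calibration takes no time and is no camera call; for the wrist camera it gives the pose at the moment of the call.
- job.close_job(): hands the job in; it is judged then, once.
Trained networks look in the newest picture that a camera, given by its name, has taken for a name from the list of things; names that differ only in an ending like _2 or _b are one class to them, and where a whole thing is asked for, a point or a joint stands for the part that bears it (a point fixed in the world has none). Each returns a list of dicts, best first, with "score" (0 to 1); they miss things now and then, are a little off and sometimes report something else, mostly with a low value. They report only what shows in the picture. A call takes as long as a camera call. They do not tell look-alikes from the thing itself.
- nets.boxes_of(camera, target): "centre" ([column, row] in pixels, amid what is visible of it).
The state is a dict: "clock": time; "joints": joint angles; "dq": joint speeds; "joint_torque": joint torques, N m; "eef_pos": TCP position; "tool_rot": TCP orientation; "force": force on the tool from outside, world axes, zero at the start; "ft_torque": the same for the moment, N m; "width": finger opening in m; "grip_force": force on a finger pad.
Only numpy, scipy, OpenCV 4.12 (cv2) and the standard library are available. Lean on these libraries where they do the work, as an engineer would, in place of code of your own. Each camera call takes 0.05 s, during which the arm holds its last target. There are 200 camera calls.

## Task

I am about to take a reading on the reflectance meter, whose measuring head is locked at a slope. Take the specimen slide off its rest by the black grip on its back and hold it, glass down, on the sloping face: tilted to match so that it lies flush over the port, with its lower long edge down on the ledge; if the dust shutter is anywhere in the way, swing it fully aside. Press gently and finish while still holding the slide there - do not let go - and leave the head's angle, the petri dish and the timer as they are.

Things in the scene. Friction and masses are not known exactly. Their poses are not given: they have to be found in the camera images.
- port (a point): Centre of the round dark port (19 mm glass), level with the flat aluminium face of the meter's tilting head. z = outward normal of the face, x = up the slope, y = level, to the robot's left. Slope 11 to 32 degrees, lower edge nearest the robot, different each time, locked. Well placed, the slide's long sides lie along y and its underside centre is at about x = -1.5, y = 0, z = 0 mm.
- head_top_edge (a point): Middle of the upper edge of the sloping face, 56 mm up the slope (x) from the port; it must stay where it is. The face runs from x = -28 to +56 mm and y = -61 to +61 mm. The steel ledge near its lower edge is 104 mm long and stands 5 mm proud of the face; its inner (upper) side is at x = -17.5 mm from the port.
- meter: Bench reflectance meter, fixed: white base 172 x 156 mm, 30 mm high; the head hangs between grey cheeks at y = +-65 to +-74 mm, 89 mm high (a knob reaches to y = 93 mm); low housing behind, 66 mm high. Origin: centre of its underside; -x is its front, turned roughly to the robot, y along the ledge, z up. The port is about 84 mm above the worktop.
- shutter (a joint): Angle of the black dust shutter, which swings on the face about a pivot 44 mm up the slope from the port. 0 = its disc (28 mm across, top 3.5 mm above the face) covers the port; it grows as the disc swings to the robot's right (port's -y), to a stop at 1.75. Below 1.3 it is in the slide's way; above 1.35 it is fully aside. It stays where it is left; about 1 N at the pin turns it.
- shutter_pin (a point): Top of the upright steel pin (9 mm thick, 18 mm tall) at the middle of the shutter's disc, 44 mm from the pivot, to be pinched from above or pushed. Its top is 21.5 mm above the face.
- slide_holder: Loose slide bonded under an aluminium plate, 50 to 100 g; together 32 (x) x 76 (y, long) x 5.4 mm (z). Origin: centre of the underside (glass). Mid-top stands the black grip block, 24 (x) x 18 mm (y: pinch across this), its top 31.4 mm above the underside. A half turn about z makes no difference. Starts lying level on its rest, glass down, 14 mm above the worktop.
- slide_grip (a point): Centre of the top of the grip block, 31.4 mm above the underside.
- slide_rest: Fixed grey plastic rest on which the slide starts, 58 x 98 mm; two rails 14 mm high carry the slide's ends between end stops (22 mm high, 82 mm apart). Origin: centre of its underside; y along the slide. Rest and meter stand side by side, either may be the left one.
- petri_dish: Bystander: closed petri dish, 62 mm across, 18 mm high, loose, between rest and meter. Origin: centre of underside.
- timer: Bystander: white laboratory timer, 58 x 62 x 20 mm, loose, between rest and meter. Origin: centre of underside.
Not all that is in view belongs to the job. Leave any blue look-alike of the slide_rest alone.

How it is judged (in metres and radians):
On the way:
1. the slide is lifted off its rest in the gripper (height (world z) of slide_holder above 0.045 m and contact force between the fingers and slide_holder above 0.5 N and contact force between slide_holder and slide_rest below 0.05 N), for 0.2 s.
At the end, for the whole second after the job is handed in: Still gripped and at rest, the slide is pressed on the meter (1.5 to 30 N): flush within 2.5 deg and 1.5 mm, parallel to the ledge within 3.4 deg, lower edge within 3 mm of it, centred on the port within 10 mm; shutter above 1.2 rad; head's angle, dish and timer undisturbed (angle between the z axis of slide_holder and the z axis of port, either way round below 0.045 rad and angle between the y axis of slide_holder and the y axis of port, either way round below 0.06 rad and z of slide_holder in the frame of port between -0.0025 and 0.0015 m and z of slide_grip in the frame of port above 0.02 m and x of slide_holder in the frame of port between -0.004 and 0.0015 m and y of slide_holder in the frame of port between -0.01 and 0.01 m and value of joint shutter above 1.2 rad and contact force between slide_holder and meter above 1.5 N and contact force between the fingers and slide_holder above 1 N and linear speed of slide_holder below 0.02 m/s); the arm keeps its last pose, push and grip.
It fails at once if the head's angle was shifted (its top edge moved more than 4 mm) (distance of head_top_edge from where it was at the start of the episode above 0.004 m).
It fails at once if the petri dish or the timer was displaced by more than 25 mm (distance of any of petri_dish, timer from where it was at the start of the episode above 0.025 m).
It fails at once if the slide was pressed on the meter with more than 30 N (contact force between slide_holder and meter above 30 N).
It also fails if it takes over 58 s, if anything falls off the work surface, if the arm or the gripper's body presses on something with over 40 N, if the wrist force passes 120 N, or if a joint passes its speed limit or range.

## Working session

There is one attempt and no reset: what is moved stays moved. The work goes in short steps, Python scripts to look and compute and a tool call to move; the robot and the scene stay as the last step left them, time stands still between calls to the robot, and variables do not carry over. Pictures are saved under pics/ and viewed, at most 10 in all, crops included, and the job is handed in when it is done.

Besides the shell and the picture viewer there is one more tool, called after "Call:" as name([rows], argument=value, ...), one row to a line, values as JSON. play_rows: Moves the arm, as the interface text tells. Its arguments: {"type":"object","properties":{"moves":{"type":"array","items":{"type":"object","properties":{"dp":{"type":"array","items":{"type":"number"}},"rot":{"type":"array","items":{"type":"number"}},"gripper":{"type":"number"}}}},"newtons":{"type":"number"}},"required":["moves"]}

```bash
mkdir -p pics; cat > h.py <<'E'
import numpy as np, cv2
from bench import sensors, viewer, job, nets
def shot(n,fn=None):
    c=viewer.calibration(n); im=viewer.read_camera(n)
    if fn: cv2.imwrite('pics/'+fn,im[:,:,::-1])
    return im,c
def ray(n,c,px):
    K=np.array(c['K']);R=np.array(c['R']);t=np.array(c['t'])
    u=(px[0]-K[0,2])/K[0,0];v=(px[1]-K[1,2])/K[1,1]
    if n=='wrist':
        r=np.hypot(u,v);s=np.sin(r)/r if r>1e-9 else 1; d=np.array([u*s,v*s,np.cos(r)])
    else: d=np.array([u,v,1.])
    d=R.T@d; return -R.T@t,d/np.linalg.norm(d)
def proj(n,c,X):
    K=np.array(c['K']);p=np.array(c['R'])@np.asarray(X)+np.array(c['t'])
    if n=='wrist':
        a=np.arctan2(np.hypot(p[0],p[1]),p[2]);s=a/max(np.hypot(p[0],p[1]),1e-9);q=p[:2]*s
    else: q=p[:2]/p[2]
    return np.array([K[0,0]*q[0]+K[0,2],K[1,1]*q[1]+K[1,2]])
def atz(n,c,px,z):
    o,d=ray(n,c,px); return o+d*(z-o[2])/d[2]
def tri(rs):
    A=0;b=0
    for o,d in rs:
        P=np.eye(3)-np.outer(d,d);A=A+P;b=b+P@o
    X=np.linalg.solve(A,b); return X,[np.linalg.norm((np.eye(3)-np.outer(d,d))@(X-o)) for o,d in rs]
E
python3 - <<'E'
from h import *
ims=[]
for n in ['scene','side']:
    im,c=shot(n,n+'0.png'); ims.append(im)
    K=np.array(c['K']);R=np.array(c['R']);print(n,K[0,0],np.round(-R.T@c['t'],3),np.round(R[2],2))
    for o in ['slide_holder','slide_grip','slide_rest','shutter_pin','port','head_top_edge','meter','petri_dish','timer','shutter']:
        print(n,o,[(np.round(d['centre']).astype(int).tolist(),round(d['score'],2)) for d in nets.boxes_of(n,o)][:4])
s=sensors.state();print(s['clock'],s['eef_pos'],np.round(s['tool_rot'],3),s['width'])
E
```

```text
scene 418.1586831014995 [-0.156 -1.058  0.643] [ 0.55  0.69 -0.47]
scene slide_holder [([264, 226], 0.68)]
scene slide_grip [([266, 226], 0.67)]
scene slide_rest [([398, 332], 0.96), ([294, 259], 0.67), ([263, 224], 0.55)]
scene shutter_pin [([218, 160], 0.45)]
scene port [([206, 164], 0.82), ([205, 176], 0.73)]
scene head_top_edge [([206, 165], 0.75)]
scene meter [([205, 180], 0.85)]
scene petri_dish [([214, 207], 0.54)]
scene timer [([246, 196], 0.46)]
scene shutter []
side 535.9098883281933 [ 0.023 -1.703  0.977] [ 0.27  0.82 -0.51]
side slide_holder [([255, 232], 0.53)]
side slide_grip []
side slide_rest [([300, 336], 0.78), ([265, 260], 0.72), ([252, 241], 0.56)]
side shutter_pin [([244, 166], 0.4)]
side port [([235, 170], 0.77)]
side head_top_edge [([234, 167], 0.62)]
side meter [([232, 181], 0.64)]
side petri_dish [([225, 207], 0.65)]
side timer [([262, 207], 0.7)]
side shutter [([243, 167], 0.61), ([232, 167], 0.41)]
1.1 [0.2903846  0.60933257 0.29225152] [[-0.903  0.43  -0.   ]
 [ 0.43   0.903  0.   ]
 [ 0.    -0.    -1.   ]] 0.08624045818888959
```

View pics/scene0.png

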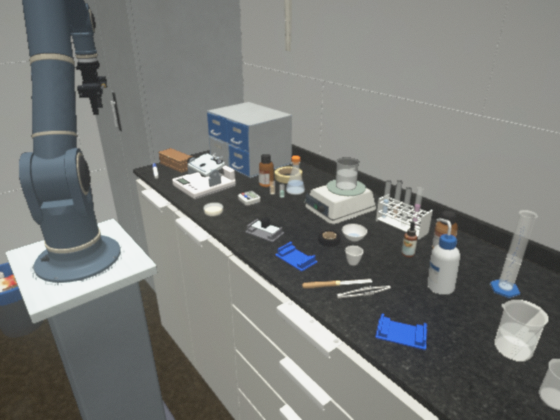

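View pics/side0.png

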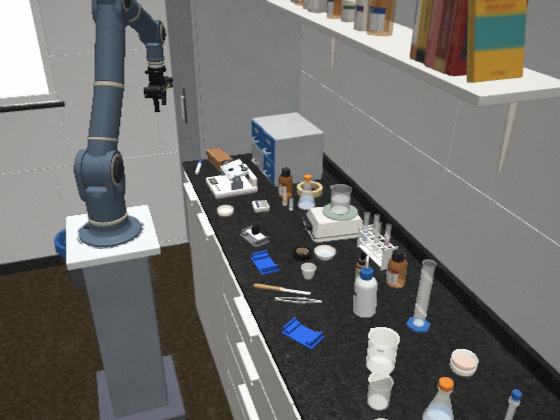

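The slide on its grey rest is at scene (264,226) and side (255,232). Possible confusions are the blue look-alike rests at scene (296,257) and (402,332), and side (265,262) and (302,333). The meter is at scene (205,180), the dish at (213,209) and the timer at (249,198). The slide I want is the grey one at (264,226). Next I'll localise everything and plan a wrist view.

```bash
python3 - <<'E'
from h import *
C={n:viewer.calibration(n) for n in ['scene','side','wrist']}
for o,a,b in [('grip',(265,224),(255,231)),('meter',(205,180),(232,181)),('dish',(214,208),(225,209)),('timer',(248,197),(262,206)),('pin?',(218,160),(244,166)),('port',(206,164),(235,170))]:
    X,e=tri([ray('scene',C['scene'],a),ray('side',C['side'],b)]);print(o,np.round(X,3),np.round(e,3))
s=sensors.state();R=np.array(s['tool_rot']);c=C['wrist'];Rc=np.array(c['R']);p=-Rc.T@c['t']
print('cam in tool',np.round(R.T@(p-s['eef_pos']),3),'\n',np.round(R.T@Rc.T,2),c['K'])
for n,f,cx,cy in [('scene','a.png',205,180),('scene','a.png',265,226)]:
    pass
im=cv2.imread('pics/scene0.png');a=cv2.resize(im[140:250,150:300],None,fx=4,fy=4,interpolation=2);cv2.imwrite('pics/crop1.png',a)
E
```

```text
grip [ 0.472 -0.203  0.025] [0.001 0.001]
meter [0.499 0.199 0.021] [0.005 0.005]
dish [ 0.417 -0.003  0.014] [0.002 0.002]
timer [ 0.57   0.026 -0.01 ] [0.002 0.002]
pin? [0.544 0.17  0.095] [0.003 0.003]
port [0.515 0.206 0.071] [0.001 0.001]
cam in tool [ 0.082 -0.    -0.091] 
 [[-0.   -0.95 -0.3 ]
 [ 1.   -0.   -0.  ]
 [ 0.   -0.3   0.95]] [[325.1922621    0.         281.16881115]
 [  0.         325.1922621  208.7113683 ]
 [  0.           0.           1.        ]]
```

View pics/crop1.png

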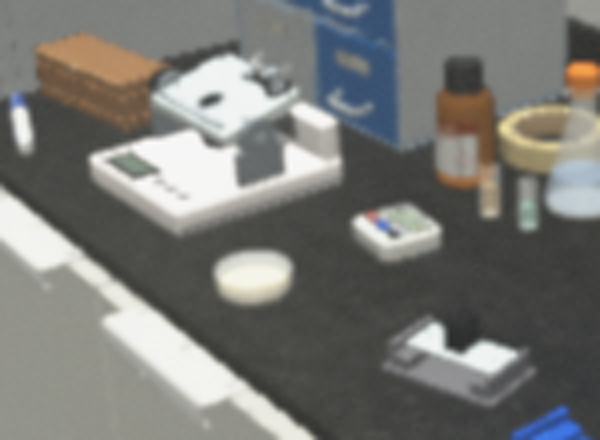

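The crop shows the grey rest with the white slide and black grip at scene (265,223), clearly apart from the blue look-alike. The shutter looks partly swung aside to the right on the meter head. I'll move over the meter for a wrist view.

Call:
play_rows([
  {"dp": [-0.0366, -0.028, 0], "rot": [0, 0, 0], "gripper": -1},
  {"dp": [-0.0366, -0.028, 0], "rot": [0, 0, 0], "gripper": -1},
  {"dp": [-0.0366, -0.028, 0], "rot": [0, 0, 0], "gripper": -1},
  {"dp": [-0.0366, -0.028, 0], "rot": [0, 0, 0], "gripper": -1},
  {"dp": [-0.0366, -0.028, 0], "rot": [0, 0, 0], "gripper": -1},
])

```text
clock: 1.6
eef_pos: [0.396, 0.4025, 0.2925]
tool_rot: [[-0.903, 0.43, 0.0], [0.43, 0.903, 0.001], [-0.0, 0.001, -1.0]]
force: [1.3, 0.7, -0.3]
width: 0.0871
grip_force: 0.0
```

Call:
play_rows([
  {"dp": [-0.0366, -0.028, 0], "rot": [0, 0, 0], "gripper": -1},
  {"dp": [-0.0366, -0.028, 0], "rot": [0, 0, 0], "gripper": -1},
  {"dp": [-0.0366, -0.028, 0], "rot": [0, 0, 0], "gripper": -1},
  {"dp": [-0.0366, -0.028, 0], "rot": [0, 0, 0], "gripper": -1},
  {"dp": [-0.0366, -0.028, 0], "rot": [0, 0, 0], "gripper": -1},
])

```text
clock: 2.1
eef_pos: [0.5009, 0.1974, 0.2926]
tool_rot: [[-0.903, 0.43, 0.001], [0.43, 0.903, 0.001], [-0.0, 0.001, -1.0]]
force: [2.1, -0.1, -0.8]
width: 0.0872
grip_force: 0.0
```

Call:
play_rows([
  {"dp": [0, 0, 0], "rot": [0, 0, -0.11], "gripper": -1},
  {"dp": [0, 0, 0], "rot": [0, 0, -0.11], "gripper": -1},
  {"dp": [0, 0, 0], "rot": [0, 0, -0.11], "gripper": -1},
  {"dp": [0, 0, 0], "rot": [0, 0, -0.11], "gripper": -1},
  {"dp": [0, 0, 0], "rot": [0, 0, 0], "gripper": -1},
])

```text
clock: 2.6
eef_pos: [0.5004, 0.1991, 0.2924]
tool_rot: [[-1.0, 0.005, 0.0], [0.005, 1.0, 0.0], [-0.0, 0.0, -1.0]]
force: [0.1, -0.0, -0.2]
width: 0.0871
grip_force: 0.0
```

```bash
python3 - <<'E'
from h import *
im,c=shot('wrist','w1.png'); np.save('w1.npy',c,allow_pickle=True)
for o in ['port','shutter_pin','shutter','head_top_edge','petri_dish','timer','slide_holder','slide_grip']:
    print(o,[(np.round(d['centre'],1).tolist(),round(d['score'],2)) for d in nets.boxes_of('wrist',o)][:3])
E
```

```text
port [([268.7, 198.7], 0.71)]
shutter_pin [([232.3, 233.4], 0.56)]
shutter [([232.6, 235.8], 0.96), ([269.1, 175.5], 0.73)]
head_top_edge [([265.7, 200.7], 0.58)]
petri_dish [([119.5, 115.2], 0.71), ([270.7, 176.2], 0.53), ([20.9, 159.4], 0.43)]
timer [([123.7, 222.5], 0.73)]
slide_holder [([12.5, 167.9], 0.63)]
slide_grip [([10.3, 163.4], 0.7)]
```

View pics/w1.png

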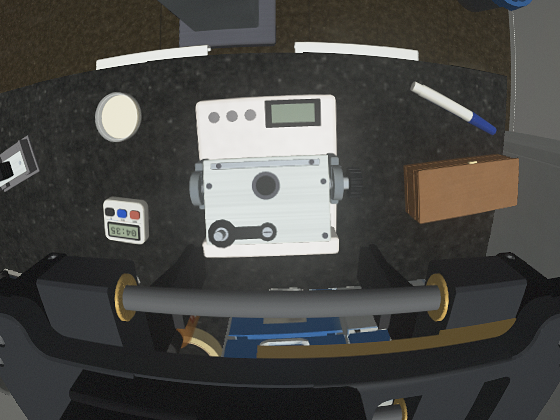

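The face is clearly visible: port at (265,185), shutter pivot at (267,231) and disc at (221,234). The disc is swung to the robot's right at about 90°, so it already looks fully aside. The ledge runs from (205,166) to (330,163), the dish is at (119,116), the timer at (125,221) and the slide at (12,165). I'll take two parallax views from either side to fit the slope.

Call:
play_rows([
  {"dp": [0, 0.04, 0], "rot": [0, 0, 0], "gripper": -1},
  {"dp": [0, 0.04, 0], "rot": [0, 0, 0], "gripper": -1},
  {"dp": [0, 0.04, 0], "rot": [0, 0, 0], "gripper": -1},
  {"dp": [0, 0.0, 0], "rot": [0, 0, 0], "gripper": -1},
  {"dp": [0, 0.0, 0], "rot": [0, 0, 0], "gripper": -1},
])

```text
clock: 3.55
eef_pos: [0.5005, 0.3199, 0.2918]
tool_rot: [[-1.0, 0.003, -0.001], [0.003, 1.0, -0.001], [0.001, -0.001, -1.0]]
force: [-0.1, -1.2, -0.3]
width: 0.0872
grip_force: 0.0
```

```bash
python3 - <<'E'
from h import *
im,c=shot('wrist','w2.png'); np.save('w2.npy',c,allow_pickle=True)
E
```

Call:
play_rows([
  {"dp": [0, -0.048, 0], "rot": [0, 0, 0], "gripper": -1},
  {"dp": [0, -0.048, 0], "rot": [0, 0, 0], "gripper": -1},
  {"dp": [0, -0.048, 0], "rot": [0, 0, 0], "gripper": -1},
  {"dp": [0, -0.048, 0], "rot": [0, 0, 0], "gripper": -1},
  {"dp": [0, -0.048, 0], "rot": [0, 0, 0], "gripper": -1},
])

```text
clock: 4.1
eef_pos: [0.4991, 0.0752, 0.2926]
tool_rot: [[-1.0, 0.008, 0.001], [0.008, 1.0, -0.0], [-0.001, -0.0, -1.0]]
force: [0.4, -0.5, -0.1]
width: 0.087
grip_force: 0.0
```

Call:
play_rows([
  {"dp": [0, -0.03, 0], "rot": [0, 0, 0], "gripper": -1},
  {"dp": [0, 0, 0], "rot": [0, 0, 0], "gripper": -1},
  {"dp": [0, 0, 0], "rot": [0, 0, 0], "gripper": -1},
  {"dp": [0, 0.0, 0], "rot": [0, 0, 0], "gripper": -1},
  {"dp": [0, 0.0, 0], "rot": [0, 0, 0], "gripper": -1},
])

```text
clock: 4.6
eef_pos: [0.4995, 0.0503, 0.2922]
tool_rot: [[-1.0, 0.003, -0.0], [0.003, 1.0, 0.0], [0.0, 0.0, -1.0]]
force: [0.3, 0.5, 0.4]
width: 0.0869
grip_force: 0.0
```

```bash
python3 - <<'E'
from h import *
im,c=shot('wrist','w3.png'); np.save('w3.npy',c,allow_pickle=True)
for o in ['slide_holder','slide_grip','slide_rest']:
    for d in nets.boxes_of('wrist',o)[:2]: print(o,np.round(d['centre']),round(d['score'],2),atz('wrist',c,d['centre'],0.03))
I=[cv2.imread(f'pics/w{k}.png') for k in (1,2,3)]
cs=[]
for k,i in zip((1,2,3),I):
    c=np.load(f'w{k}.npy',allow_pickle=True).item()
    p=proj('wrist',c,[.515,.2,.08]).astype(int); x0=int(np.clip(p[0]-75,0,560-150));y0=int(np.clip(p[1]-55,0,310)); print(k,x0,y0)
    cs.append(cv2.resize(i[y0:y0+110,x0:x0+150],None,fx=2.6,fy=2.6,interpolation=2))
b=np.zeros_like(cs[0]);cv2.imwrite('pics/m.png',np.vstack([np.hstack(cs[:2]),np.hstack([cs[2],b])]))
E
```

```text
slide_holder [ 85. 160.] 0.65 [ 0.46374543 -0.19359564  0.03      ]
slide_grip [ 84. 160.] 0.79 [ 0.46272983 -0.19570649  0.03      ]
slide_grip [408. 200.] 0.45 [0.51697654 0.2006501  0.03      ]
slide_rest [ 85. 148.] 0.93 [ 0.44834347 -0.1917702   0.03      ]
slide_rest [ 14. 154.] 0.63 [ 0.44603113 -0.32796775  0.03      ]
1 207 155
2 89 156
3 349 156
```

View pics/m.png

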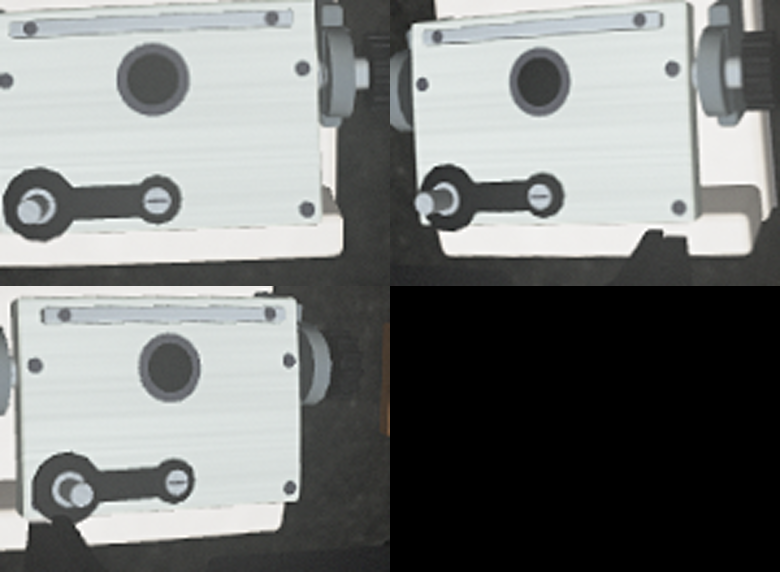

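The tiles show the port, four face screws, ledge screws, face corners, and pivot and disc sharply. The shutter lies sideways, at about 90°. I'll fit the head pose jointly from these.

```bash
cat > fit.py <<'E'
from h import *
from scipy.optimize import least_squares
off={1:(207,155),2:(89,156),3:(349,156)}
F={1:dict(port=(153,78),piv=(158,200),BR=(322,222),s1=(6,80),s2=(302,68),s3=(307,209),l1=(30,28),l2=(272,18),disc=(40,204)),
2:dict(port=(150,81),piv=(150,195),BR=(304,222),FR=(299,2),FL=(24,24),s1=(32,84),s2=(282,68),s3=(289,207),l1=(47,37),l2=(250,19),disc=(57,197)),
3:dict(port=(169,82),piv=(177,195),BR=(298,215),FR=(299,11),FL=(17,13),s1=(35,80),s2=(289,74),s3=(290,201),l1=(64,29),l2=(271,27),disc=(68,202))}
C={k:np.load(f'w{k}.npy',allow_pickle=True).item() for k in (1,2,3)}
def frame(q):
    cy,sy=np.cos(q[3]),np.sin(q[3]);cs,ss=np.cos(q[4]),np.sin(q[4])
    y=np.array([-sy,cy,0]);x=np.array([cy*cs,sy*cs,ss]);return np.array([x,y,np.cross(x,y)]).T
def pts(q):
    s=q[5:]
    return dict(port=(0,0,0),piv=(.044,0,.0035),BR=(.056,.061*-1 if False else .061,0),FR=(-.028,.061,0),FL=(-.028,-.061,0),
     s1=(s[0],s[1],0),s2=(s[2],s[3],0),s3=(s[4],s[5],0),l1=(s[6],s[7],.005),l2=(s[8],s[9],.005),disc=(.044-.044*np.cos(s[10]),-.044*np.sin(s[10]),.0035))
def res(q,full=False):
    R=frame(q);P=pts(q);o=[];n=[]
    for k in F:
        for f,u in F[k].items():
            px=(np.array(u)+.5)/2.6-.5+off[k]
            o.append(proj('wrist',C[k],q[:3]+R@np.array(P[f]))-px);n.append((k,f))
    return (n,o) if full else np.ravel(o)
q0=[.515,.2,.084,0,.35,0,-.055,0,.055,.05,.055,-.02,-.045,-.02,.045,1.57]
if __name__=='__main__':
    r=least_squares(res,q0,loss='soft_l1',f_scale=.5)
    cov=np.linalg.inv(r.jac.T@r.jac)*.25
    print('port',r.x[:3],'yaw,slope deg',np.degrees(r.x[3:5]),'sd',np.sqrt(np.diag(cov))[:3],np.degrees(np.sqrt(np.diag(cov))[3:5]),'shutter',r.x[15]);print(np.round(r.x[5:15],4))
    n,o=res(r.x,True)
    print([(k,np.round(e,1).tolist()) for k,e in zip(n,o) if np.linalg.norm(e)>.6])
    np.save('q.npy',r.x); print(np.round(frame(r.x),4))
E
python3 fit.py
```

```text
port [0.48863479 0.1838983  0.08239968] yaw,slope deg [ 1.97576323 14.80623975] sd [0.00022343 0.0002063  0.00036544] [0.25657335 0.72606648] shutter 1.5725291098531813
[-0.002  -0.0551 -0.0021  0.0547  0.0498  0.0548 -0.0204 -0.0443 -0.0206
  0.044 ]
[((1, 'BR'), [0.6, 1.0]), ((1, 'disc'), [-0.7, 0.1]), ((2, 'piv'), [0.9, 0.2]), ((2, 'BR'), [0.9, 0.4]), ((2, 'FR'), [-0.6, -1.4]), ((2, 'FL'), [-1.4, -0.7]), ((3, 'piv'), [-0.6, 0.1]), ((3, 'BR'), [1.3, -0.0]), ((3, 'FL'), [-0.0, -1.1])]
[[ 0.9662 -0.0345 -0.2554]
 [ 0.0333  0.9994 -0.0088]
 [ 0.2556  0.      0.9668]]
```

```bash
cat > fit2.py <<'E'
import fit; from fit import *
q=np.load('q.npy')
for k in F:
    for f in ('BR','FR','FL'): F[k].pop(f,None)
def run(lab,pz,sym):
    def pts2(q):
        s=q[5:];d=dict(port=(0,0,0),piv=(.044,0,pz),l1=(s[0],-s[1],.005),l2=(s[0],s[1],.005),s1=(s[2],-s[3],0),s2=(s[2],s[3],0),s3=(s[4] ,s[3],0),disc=(.044-.044*np.cos(s[5]),-.044*np.sin(s[5]),.0035))
        if sym: d['s3']=(.050,.055,0);d['s1']=(-.002,-.055,0);d['s2']=(-.002,.055,0);d['l1']=(-.0205,-.044,.005);d['l2']=(-.0205,.044,.005)
        return d
    fit.pts=pts2
    r=least_squares(fit.res,[*q[:5],-.02,.044,-.002,.055,.05,1.57],loss='soft_l1',f_scale=.5)
    print(lab,np.round(r.x[:3],4),np.round(np.degrees(r.x[3:5]),2),np.round(r.x[5:],4),'cost',r.cost)
    return r.x
for pz in (.0035,.005,.006): run(('free',pz),pz,0); x=run(('sym',pz),pz,1)
E
python3 fit2.py
```

```text
('free', 0.0035) [0.4884 0.1838 0.0827] [ 2.13 14.87] [-0.0203  0.0441 -0.0019  0.0548  0.0501  1.5729] cost 1.3571209204705101
('sym', 0.0035) [0.4885 0.1838 0.0826] [ 2.1  14.72] [-0.02    0.044  -0.002   0.055   0.05    1.5714] cost 1.5231182559012713
('free', 0.005) [0.4883 0.1838 0.0826] [ 2.12 14.55] [-0.0202  0.0441 -0.0018  0.0548  0.0502  1.5754] cost 1.097815128275927
('sym', 0.005) [0.4885 0.1838 0.0825] [ 2.09 14.48] [-0.02    0.044  -0.002   0.055   0.05    1.5725] cost 1.281993406351255
('free', 0.006) [0.4883 0.1838 0.0825] [ 2.13 14.25] [-0.0202  0.0441 -0.0017  0.0549  0.0503  1.5771] cost 1.154619902871197
('sym', 0.006) [0.4885 0.1838 0.0825] [ 2.08 14.22] [-0.0461  0.044  -0.002   0.055   0.05    1.5733] cost 1.363410543048289
```

The slope is 14.6° ± 0.5, yaw 2.1°, port at about (0.4884, 0.1838, 0.0825) (expected height about 0.084), and shutter 1.57 rad, which is above 1.35, so it needs no swing. Next, view the slide from above.

Call:
play_rows([
  {"dp": [0.006, -0.049, 0], "rot": [0, 0, 0], "gripper": -1},
  {"dp": [0.006, -0.049, 0], "rot": [0, 0, 0], "gripper": -1},
  {"dp": [0.006, -0.049, 0], "rot": [0, 0, 0], "gripper": -1},
  {"dp": [0.006, -0.049, 0], "rot": [0, 0, 0], "gripper": -1},
  {"dp": [0.006, -0.049, 0], "rot": [0, 0, 0], "gripper": -1},
])

```text
clock: 5.3
eef_pos: [0.4681, -0.1972, 0.2924]
tool_rot: [[-1.0, 0.004, 0.001], [0.004, 1.0, 0.0], [-0.001, 0.0, -1.0]]
force: [1.5, 0.9, -0.3]
width: 0.0869
grip_force: 0.0
```

Call:
play_rows([
  {"dp": [0, 0, 0.03], "rot": [0, 0, 0], "gripper": -1},
  {"dp": [0, 0, 0.03], "rot": [0, 0, 0], "gripper": -1},
  {"dp": [0, 0, 0], "rot": [0, 0, 0], "gripper": -1},
  {"dp": [0, 0, 0], "rot": [0, 0, 0], "gripper": -1},
  {"dp": [0, 0, 0], "rot": [0, 0, 0], "gripper": -1},
])

```text
clock: 5.8
eef_pos: [0.4695, -0.1956, 0.2336]
tool_rot: [[-1.0, 0.004, 0.003], [0.004, 1.0, -0.001], [-0.003, -0.001, -1.0]]
force: [-0.7, 0.4, -0.5]
width: 0.0869
grip_force: 0.0
```

```bash
python3 - <<'E'
from h import *
im,c=shot('wrist','w4.png'); np.save('w4.npy',c,allow_pickle=True)
for o in ['slide_holder','slide_grip']:
    for d in nets.boxes_of('wrist',o)[:2]: print(o,np.round(d['centre']),round(d['score'],2),atz('wrist',c,d['centre'],0.045 if 'grip' in o else .02))
p=proj('wrist',c,atz('wrist',c,d['centre'],.03)).astype(int);x0=int(np.clip(p[0]-80,0,400));y0=int(np.clip(p[1]-60,0,300));print(x0,y0)
cv2.imwrite('pics/c4.png',cv2.resize(im[y0:y0+120,x0:x0+160,::-1],None,fx=4,fy=4,interpolation=2))
E
```

```text
slide_holder [270. 193.] 0.85 [ 0.46674834 -0.20712543  0.02      ]
slide_grip [272. 192.] 0.75 [ 0.45958917 -0.20447929  0.045     ]
191 132
```

View pics/c4.png

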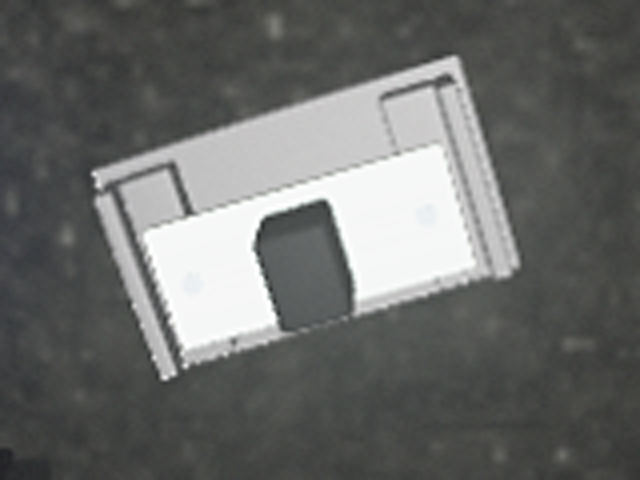

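The slide lies in the rest with plate corners at crop (142,232), (442,145), (478,268) and (185,350), and the black grip is in the middle at about (305,270). I'll convert these to world coordinates.

```bash
python3 - <<'E'
from h import *
c=np.load('w4.npy',allow_pickle=True).item()
f=lambda u,z: atz('wrist',c,(np.array(u)+.5)/4-.5+[191,132],z)
P=[f(u,.0194) for u in [(142,232),(442,145),(478,268),(185,350)]]
print(np.round(P,4),[round(np.linalg.norm(P[i]-P[(i+1)%4]),4) for i in range(4)])
print('centre',np.mean(P,0)); y=(P[1]-P[0]+P[2]-P[3]);print('long-axis angle from world y deg',np.degrees(np.arctan2(-y[0],y[1])))
G=[f(u,.0454) for u in [(260,245),(343,224),(353,312),(285,330)]];print('grip top',np.mean(G,0),[round(np.linalg.norm(G[i]-G[(i+1)%4]),4) for i in range(4)])
E
```

```text
[[ 0.4634 -0.2498  0.0194]
 [ 0.4424 -0.177   0.0194]
 [ 0.4729 -0.1679  0.0194]
 [ 0.4939 -0.2405  0.0194]] [np.float64(0.0758), np.float64(0.0318), np.float64(0.0756), np.float64(0.0319)]
centre [ 0.4681495  -0.20881434  0.0194    ]
long-axis angle from world y deg 16.063164847919733
grip top [ 0.46783986 -0.20772477  0.0454    ] [np.float64(0.0191), np.float64(0.0205), np.float64(0.016), np.float64(0.0206)]
```

Centre is (0.468, -0.2085), long axis 16° from world y, and the sizes check (75.7 × 31.8 mm). I'll align and pre-shape the fingers so they stay inside the end stops.

Call:
play_rows([
  {"dp": [0.0014, -0.013, 0.03], "rot": [0, 0, 0], "gripper": 0.08},
  {"dp": [0, 0, 0], "rot": [0, 0, -0.071], "gripper": 0.08},
  {"dp": [0, 0, 0], "rot": [0, 0, -0.071], "gripper": 0.08},
  {"dp": [0, 0, 0], "rot": [0, 0, -0.071], "gripper": 0.08},
  {"dp": [0, 0, 0], "rot": [0, 0, -0.071], "gripper": 0.08},
])

```text
clock: 6.45
eef_pos: [0.4674, -0.2087, 0.203]
tool_rot: [[-0.96, -0.279, 0.001], [-0.279, 0.96, -0.0], [-0.001, -0.001, -1.0]]
force: [0.3, -0.2, -0.6]
width: 0.0549
grip_force: 0.0
```

Call:
play_rows([
  {"dp": [0, 0, 0.02], "rot": [0, 0, 0], "gripper": 0.08},
  {"dp": [0, 0, 0.01], "rot": [0, 0, 0], "gripper": 0.08},
  {"dp": [0, 0, 0], "rot": [0, 0, 0], "gripper": 0.08},
  {"dp": [0, 0, 0], "rot": [0, 0, 0], "gripper": 0.08},
  {"dp": [0, 0, 0], "rot": [0, 0, 0], "gripper": 0.08},
])

```text
clock: 6.95
eef_pos: [0.4674, -0.2089, 0.1729]
tool_rot: [[-0.961, -0.276, 0.001], [-0.276, 0.961, -0.0], [-0.001, -0.001, -1.0]]
force: [-0.5, -0.0, -0.0]
width: 0.0399
grip_force: 0.0
```

Call:
play_rows([
  {"dp": [0, 0, 0.02], "rot": [0, 0, 0], "gripper": 0.08},
  {"dp": [0, 0, 0.02], "rot": [0, 0, 0], "gripper": 0.08},
  {"dp": [0, 0, 0.02], "rot": [0, 0, 0], "gripper": 0.08},
  {"dp": [0, 0, 0.0135], "rot": [0, 0, 0], "gripper": 0.08},
  {"dp": [0, 0, 0.0055], "rot": [0, 0, 0], "gripper": 0.08},
])

```text
clock: 7.45
eef_pos: [0.4667, -0.2086, 0.0924]
tool_rot: [[-0.961, -0.276, -0.001], [-0.276, 0.961, 0.0], [0.001, 0.001, -1.0]]
force: [-0.3, 0.3, 0.7]
width: 0.0398
grip_force: 0.0
```

Call:
play_rows([
  {"dp": [0, 0, 0], "rot": [0, 0, 0], "gripper": 0.08},
  {"dp": [0, 0, 0], "rot": [0, 0, 0], "gripper": 0.5},
  {"dp": [0, 0, 0], "rot": [0, 0, 0], "gripper": 1},
  {"dp": [0, 0, 0], "rot": [0, 0, 0], "gripper": 1},
  {"dp": [0, 0, 0], "rot": [0, 0, 0], "gripper": 1},
], newtons=30)

```text
clock: 7.95
eef_pos: [0.4672, -0.2088, 0.0937]
tool_rot: [[-0.961, -0.276, 0.001], [-0.276, 0.961, -0.0], [-0.001, -0.0, -1.0]]
force: [-0.9, 0.2, 2.4]
width: 0.0176
grip_force: 30.0
```

Call:
play_rows([
  {"dp": [0, 0, 0], "rot": [0, 0, 0], "gripper": 1},
  {"dp": [0, 0, 0], "rot": [0, 0, 0], "gripper": 1},
  {"dp": [0, 0, 0], "rot": [0, 0, 0], "gripper": 1},
  {"dp": [0, 0, 0], "rot": [0, 0, 0], "gripper": 1},
  {"dp": [0, 0, 0], "rot": [0, 0, 0], "gripper": 1},
])

```text
clock: 8.45
eef_pos: [0.4673, -0.2088, 0.0937]
tool_rot: [[-0.961, -0.276, 0.001], [-0.276, 0.961, -0.0], [-0.001, -0.0, -1.0]]
force: [-0.8, -0.1, 6.5]
width: 0.0178
grip_force: 30.0
```

Call:
play_rows([
  {"dp": [0, 0, -0.005], "rot": [0, 0, 0], "gripper": 1},
  {"dp": [0, 0, -0.015], "rot": [0, 0, 0], "gripper": 1},
  {"dp": [0, 0, -0.025], "rot": [0, 0, 0], "gripper": 1},
  {"dp": [0, 0, -0.025], "rot": [0, 0, 0], "gripper": 1},
  {"dp": [0, 0, -0.025], "rot": [0, 0, 0], "gripper": 1},
])

```text
clock: 8.95
eef_pos: [0.4665, -0.2086, 0.1889]
tool_rot: [[-0.961, -0.276, -0.001], [-0.276, 0.961, 0.0], [0.001, 0.001, -1.0]]
force: [0.1, 0.3, -0.3]
width: 0.0176
grip_force: 30.0
```

Call:
play_rows([
  {"dp": [0, 0, -0.025], "rot": [0, 0, 0], "gripper": 1},
  {"dp": [0, 0, -0.025], "rot": [0, 0, 0], "gripper": 1},
  {"dp": [0, 0, -0.015], "rot": [0, 0, 0], "gripper": 1},
  {"dp": [0, 0, 0], "rot": [0, 0, 0], "gripper": 1},
  {"dp": [0, 0, 0], "rot": [0, 0, 0], "gripper": 1},
])

```text
clock: 9.45
eef_pos: [0.4666, -0.2085, 0.2527]
tool_rot: [[-0.961, -0.276, -0.001], [-0.276, 0.961, 0.0], [0.001, 0.001, -1.0]]
force: [-0.2, 0.1, 0.1]
width: 0.0175
grip_force: 30.0
```

```bash
python3 - <<'E'
from h import *
s=sensors.state();print(s['clock'],s['eef_pos'],s['force'],s['ft_torque'],s['width'],s['grip_force'])
im,c=shot('wrist','w5.png'); np.save('w5.npy',c,allow_pickle=True)
p=proj('wrist',c,np.array(s['eef_pos'])-[0,0,.08]);print(p)
x0,y0=160,100
cv2.imwrite('pics/c5.png',cv2.resize(im[y0:y0+240,x0:x0+240,::-1],None,fx=2.5,fy=2.5,interpolation=2))
E
```

```text
9.45 [ 0.46655106 -0.20849604  0.25271244] [-0.18277278  0.09924292  0.06367631] [0.01594807 0.06456153 0.02355531] 0.01747276500224133 29.999792443122715
[281.71286692 256.17016624]
```

View pics/c5.png

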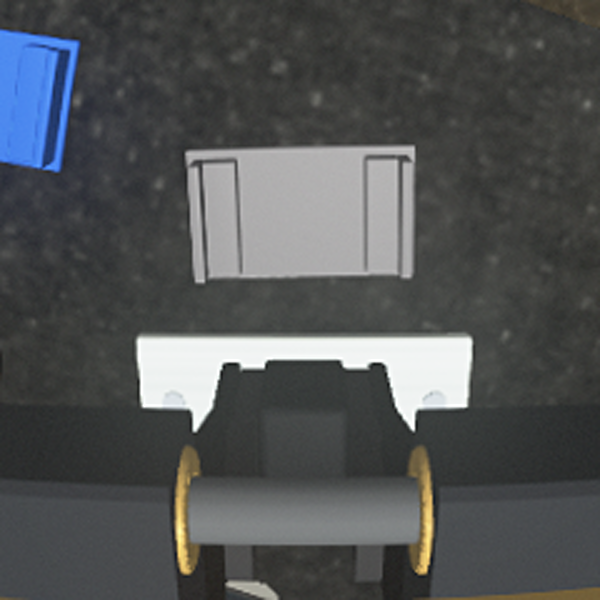

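The slide is lifted and level in the fingers, with its robot-side edge running between crop (137,337) and (471,337). The rest is empty and the blue one is untouched. I'll compute the held pose and the placing target.

```bash
cat > tgt.py <<'E'
from h import *
from scipy.spatial.transform import Rotation as Ro
from fit import frame
def target(px,py,h,sl=14.6,yaw=2.11,port=(.4884,.1838,.0826)):
    F=frame([0,0,0,np.radians(yaw),np.radians(sl)]); Rt=np.array([-F[:,0],F[:,1],-F[:,2]]).T
    return np.array(port)+F@np.array([px,py,h+.0797]),Rt,F
def show(px,py,h,**k):
    s=sensors.state();p=np.array(s['eef_pos']);R=np.array(s['tool_rot']);P,Rt,F=target(px,py,h,**k)
    print('target',np.round(P,4),'dp tool-now',np.round(R.T@(P-p),4),'dp target-axes',np.round(Rt.T@(P-p),4),'rotvec',np.round(Ro.from_matrix(R.T@Rt).as_rotvec(),4))
    print('F',np.round(s['force'],2),'in port axes',np.round(F.T@s['force'],2),'M',np.round(s['ft_torque'],2),s['clock'],'slide-in-port(TCP)',np.round(F.T@(p-P),4)+[px,py,h])
E
python3 - <<'E'
from tgt import *
s=sensors.state();c=np.load('w5.npy',allow_pickle=True).item();R=np.array(s['tool_rot'])
for u in [(137,337),(471,337)]:
    o,d=ray('wrist',c,(np.array(u)+.5)/2.5-.5+[160,100]); o=R.T@(o-s['eef_pos']);d=R.T@d;print(np.round(o+d*(.0743-o[2])/d[2],4))
show(-.0023,0,.05)
R1=R@Ro.from_rotvec([0,0,.2425]).as_matrix();R2=R1@Ro.from_rotvec([0,-.2548,0]).as_matrix()
print(np.round(R2.T@target(0,0,0)[1],3))
E
```

```text
[ 0.0151 -0.0377  0.0743]
[0.0151 0.0367 0.0743]
target [0.4535 0.1825 0.2075] dp tool-now [-0.0956  0.3792  0.045 ] dp target-axes [0.0097 0.3911 0.0436] rotvec [ 0.0319 -0.2554  0.241 ]
F [-0.19  0.18 -1.02] in port axes [-0.44  0.19 -0.94] M [ 0.03  0.07 -0.02] 9.5 slide-in-port(TCP) [ 0.0074 -0.3911  0.0936]
[[ 1.     0.    -0.002]
 [-0.     1.    -0.001]
 [ 0.002  0.001  1.   ]]
```

Call:
play_rows([
  {"dp": [-0.0095, 0.038, 0], "rot": [0, 0, 0], "gripper": 1},
  {"dp": [-0.0095, 0.038, 0], "rot": [0, 0, 0], "gripper": 1},
  {"dp": [-0.0095, 0.038, 0], "rot": [0, 0, 0], "gripper": 1},
  {"dp": [-0.0095, 0.038, 0], "rot": [0, 0, 0], "gripper": 1},
  {"dp": [-0.0095, 0.038, 0], "rot": [0, 0, 0], "gripper": 1},
])

```text
clock: 10.0
eef_pos: [0.4592, -0.0115, 0.2519]
tool_rot: [[-0.961, -0.275, -0.003], [-0.275, 0.961, -0.0], [0.003, 0.001, -1.0]]
force: [1.1, -0.3, -0.1]
width: 0.0177
grip_force: 30.0
```

Call:
play_rows([
  {"dp": [-0.0095, 0.038, 0], "rot": [0, 0, 0], "gripper": 1},
  {"dp": [-0.0095, 0.038, 0], "rot": [0, 0, 0], "gripper": 1},
  {"dp": [-0.0095, 0.038, 0], "rot": [0, 0, 0], "gripper": 1},
  {"dp": [-0.0095, 0.038, 0], "rot": [0, 0, 0], "gripper": 1},
  {"dp": [-0.0095, 0.038, 0], "rot": [0, 0, 0], "gripper": 1},
])

```text
clock: 10.5
eef_pos: [0.4526, 0.1839, 0.2518]
tool_rot: [[-0.961, -0.276, -0.002], [-0.276, 0.961, -0.001], [0.003, -0.0, -1.0]]
force: [0.5, -0.8, -0.7]
width: 0.018
grip_force: 30.0
```

Call:
play_rows([
  {"dp": [0, 0, 0], "rot": [0, 0, 0.1205], "gripper": 1},
  {"dp": [0, 0, 0], "rot": [0, 0, 0.122], "gripper": 1},
  {"dp": [0, 0, 0], "rot": [0, -0.0845, 0], "gripper": 1},
  {"dp": [0, 0, 0], "rot": [0, -0.0845, 0], "gripper": 1},
  {"dp": [0, 0, 0], "rot": [0, -0.0858, 0], "gripper": 1},
])

```text
clock: 11.0
eef_pos: [0.453, 0.1825, 0.2518]
tool_rot: [[-0.967, -0.037, 0.252], [-0.036, 0.999, 0.008], [-0.253, -0.001, -0.968]]
force: [0.3, -1.0, -1.5]
width: 0.0178
grip_force: 30.0
```

Call:
play_rows([
  {"dp": [0, 0, 0], "rot": [0, 0, 0], "gripper": 1},
  {"dp": [0, 0, 0], "rot": [0, 0, 0], "gripper": 1},
  {"dp": [0, 0, 0], "rot": [0, 0, 0], "gripper": 1},
  {"dp": [0, 0, 0], "rot": [0, 0, 0], "gripper": 1},
  {"dp": [0, 0, 0], "rot": [0, 0, 0], "gripper": 1},
])

```text
clock: 11.5
eef_pos: [0.454, 0.1826, 0.2532]
tool_rot: [[-0.967, -0.036, 0.251], [-0.035, 0.999, 0.009], [-0.252, 0.0, -0.968]]
force: [-0.2, -0.0, -0.4]
width: 0.0177
grip_force: 30.0
```

```bash
python3 - <<'E'
from tgt import *
show(0,0,.03); im,c=shot('wrist','w6.png'); np.save('w6.npy',c,allow_pickle=True)
F=target(0,0,0)[2]; P=np.array([.4884,.1838,.0826])
for n,X in dict(port=(0,0,0),s1=(-.002,-.055,0),s2=(-.002,.055,0),s3=(.05,.055,0),l1=(-.0204,-.044,.005),l2=(-.0204,.044,.005),FL=(-.028,-.061,0),FR=(-.028,.061,0)).items():print(n,np.round(proj('wrist',c,P+F@X),1),end=' ')
cv2.imwrite('pics/c6.png',cv2.resize(im[80:280,140:400,::-1],None,fx=3,fy=3,interpolation=2))
E
```

```text
target [0.4608 0.1828 0.1888] dp tool-now [ 0.0097 -0.0001  0.064 ] dp target-axes [ 0.0097 -0.0001  0.064 ] rotvec [-0.0002 -0.0005 -0.0008]
F [-0.17 -0.03 -0.41] in port axes [-0.27 -0.02 -0.36] M [ 0.04  0.33 -0.05] 11.5 slide-in-port(TCP) [0.0097 0.0001 0.094 ]
port [281.5 197.8] s1 [217.1 195.7] s2 [345.9 195.6] s3 [342.3 251.2] l1 [227.9 175.6] l2 [335.1 175.5] FL [208.6 165.8] FR [354.3 165.7]
```

View pics/c6.png

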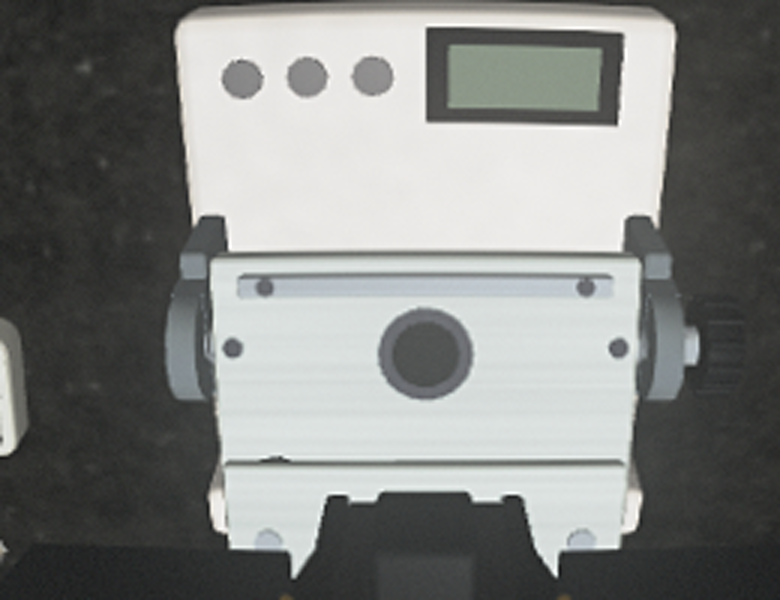

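Predicted feature pixels match the picture within 0.5 px (port 281.5,197.8 against 281.7,197.3; screws and ledge alike), and the slide edge is parallel to the ledge. I'll descend along the normal.

Call:
play_rows([
  {"dp": [0.01, 0, 0.02], "rot": [0, 0, 0], "gripper": 1},
  {"dp": [0, 0, 0.02], "rot": [0, 0, 0], "gripper": 1},
  {"dp": [0, 0, 0.02], "rot": [0, 0, 0], "gripper": 1},
  {"dp": [0, 0, 0.014], "rot": [0, 0, 0], "gripper": 1},
  {"dp": [0, 0, 0.008], "rot": [0, 0, 0], "gripper": 1},
])

```text
clock: 12.05
eef_pos: [0.4646, 0.1829, 0.1702]
tool_rot: [[-0.967, -0.036, 0.25], [-0.035, 0.999, 0.008], [-0.251, -0.001, -0.968]]
force: [0.0, 0.3, -0.5]
width: 0.018
grip_force: 30.0
```

Call:
play_rows([
  {"dp": [0, 0, 0.004], "rot": [0, 0, 0], "gripper": 1},
  {"dp": [0, 0, 0.002], "rot": [0, 0, 0], "gripper": 1},
  {"dp": [0, 0, 0], "rot": [0, 0, 0], "gripper": 1},
  {"dp": [0, 0, 0], "rot": [0, 0, 0], "gripper": 1},
  {"dp": [0, 0, 0], "rot": [0, 0, 0], "gripper": 1},
])

```text
clock: 12.55
eef_pos: [0.4662, 0.1834, 0.1661]
tool_rot: [[-0.967, -0.037, 0.253], [-0.035, 0.999, 0.01], [-0.253, 0.001, -0.967]]
force: [0.2, -0.6, -0.8]
width: 0.0177
grip_force: 30.0
```

```bash
python3 -c "
from tgt import *
show(-.0003,0,0)"
```

```text
target [0.468  0.183  0.1597] dp tool-now [-0.0001 -0.0004  0.0067] dp target-axes [-0.0001 -0.0004  0.0067] rotvec [ 0.0006  0.0009 -0.0002]
F [ 0.21 -0.55 -0.78] in port axes [-0.01 -0.56 -0.81] M [0.03 0.38 0.  ] 12.55 slide-in-port(TCP) [-0.0004  0.0004  0.0067]
```

Call:
play_rows([
  {"dp": [0, 0, 0.002], "rot": [0, 0, 0], "gripper": 1},
  {"dp": [0, 0, 0.001], "rot": [0, 0, 0], "gripper": 1},
  {"dp": [0, 0, 0.001], "rot": [0, 0, 0], "gripper": 1},
  {"dp": [0, 0, 0], "rot": [0, 0, 0], "gripper": 1},
  {"dp": [0, 0, 0], "rot": [0, 0, 0], "gripper": 1},
])

```text
clock: 13.05
eef_pos: [0.467, 0.1832, 0.1616]
tool_rot: [[-0.967, -0.037, 0.252], [-0.036, 0.999, 0.009], [-0.252, -0.0, -0.968]]
force: [1.0, 0.5, -1.5]
width: 0.0177
grip_force: 30.0
```

Call:
play_rows([
  {"dp": [0, 0, 0.0007], "rot": [0, 0, 0], "gripper": 1},
  {"dp": [0, 0, 0.0007], "rot": [0, 0, 0], "gripper": 1},
  {"dp": [0, 0, 0], "rot": [0, 0, 0], "gripper": 1},
  {"dp": [0, 0, 0], "rot": [0, 0, 0], "gripper": 1},
  {"dp": [0, 0, 0], "rot": [0, 0, 0], "gripper": 1},
])

```text
clock: 13.55
eef_pos: [0.4674, 0.1833, 0.1605]
tool_rot: [[-0.967, -0.037, 0.252], [-0.035, 0.999, 0.009], [-0.252, 0.0, -0.968]]
force: [-1.7, 0.8, 3.2]
width: 0.018
grip_force: 30.0
```

```bash
python3 -c "
from tgt import *
show(-.0003,0,0)"
```

```text
target [0.468  0.183  0.1597] dp tool-now [-0.0004 -0.0003  0.0009] dp target-axes [-0.0004 -0.0003  0.0009] rotvec [ 0.0001  0.0001 -0.0001]
F [-1.65  0.79  3.19] in port axes [-0.76  0.85  3.5 ] M [ 0.    0.41 -0.04] 13.55 slide-in-port(TCP) [-0.0007  0.0003  0.0009]
```

Contact is starting at nominal height. I'll press a little, then ease down toward the ledge.

Call:
play_rows([
  {"dp": [0, 0, 0.0005], "rot": [0, 0, 0], "gripper": 1},
  {"dp": [0, 0, 0], "rot": [0, 0, 0], "gripper": 1},
  {"dp": [0, 0, 0], "rot": [0, 0, 0], "gripper": 1},
  {"dp": [0, 0, 0], "rot": [0, 0, 0], "gripper": 1},
  {"dp": [0, 0, 0], "rot": [0, 0, 0], "gripper": 1},
])

```text
clock: 14.05
eef_pos: [0.4674, 0.1833, 0.1604]
tool_rot: [[-0.967, -0.037, 0.252], [-0.036, 0.999, 0.009], [-0.252, 0.0, -0.968]]
force: [-5.1, -1.5, 9.3]
width: 0.018
grip_force: 30.0
```

```bash
python3 -c "
from tgt import *
show(-.0003,0,0)"
```

```text
target [0.468  0.183  0.1597] dp tool-now [-0.0004 -0.0003  0.0009] dp target-axes [-0.0004 -0.0003  0.0009] rotvec [ 0.      0.0001 -0.0001]
F [-5.09 -1.5   9.3 ] in port axes [-2.63 -1.32 10.29] M [-0.21  0.74 -0.07] 14.05 slide-in-port(TCP) [-0.0007  0.0003  0.0009]
```

Call:
play_rows([
  {"dp": [0.0005, 0, 0], "rot": [0, 0, 0], "gripper": 1},
  {"dp": [0.0005, 0, 0], "rot": [0, 0, 0], "gripper": 1},
  {"dp": [0, 0, 0], "rot": [0, 0, 0], "gripper": 1},
  {"dp": [0, 0, 0], "rot": [0, 0, 0], "gripper": 1},
  {"dp": [0, 0, 0], "rot": [0, 0, 0], "gripper": 1},
])

```text
clock: 14.55
eef_pos: [0.4673, 0.1833, 0.1604]
tool_rot: [[-0.967, -0.037, 0.254], [-0.035, 0.999, 0.01], [-0.254, 0.001, -0.967]]
force: [-2.5, -1.9, 6.5]
width: 0.0178
grip_force: 30.0
```

```bash
python3 -c "
from tgt import *
show(-.0003,0,0)"
```

```text
target [0.468  0.183  0.1597] dp tool-now [-0.0005 -0.0002  0.0009] dp target-axes [-0.0005 -0.0002  0.0009] rotvec [ 0.0005  0.0018 -0.0004]
F [-2.47 -1.95  6.47] in port axes [-0.83 -1.86  6.9 ] M [-0.25  0.3  -0.08] 14.55 slide-in-port(TCP) [-0.0008  0.0002  0.0009]
```

Pressure moved from the lower to the upper edge with only 0.1° of motion, so the slide is flush. I'll unload a little, move down-slope to the ledge and press again.

Call:
play_rows([
  {"dp": [0, 0, -0.0006], "rot": [0, 0, 0], "gripper": 1},
  {"dp": [0.0005, 0, 0], "rot": [0, 0, 0], "gripper": 1},
  {"dp": [0.0005, 0, 0], "rot": [0, 0, 0], "gripper": 1},
  {"dp": [0, 0, 0], "rot": [0, 0, 0], "gripper": 1},
  {"dp": [0, 0, 0], "rot": [0, 0, 0], "gripper": 1},
])

```text
clock: 15.05
eef_pos: [0.4659, 0.1833, 0.1601]
tool_rot: [[-0.967, -0.037, 0.253], [-0.035, 0.999, 0.01], [-0.253, 0.0, -0.967]]
force: [0.1, -0.3, 1.0]
width: 0.0178
grip_force: 30.0
```

```bash
python3 - <<'E'
from tgt import *
show(-.0003,0,0); im,c=shot('wrist','w7.png'); np.save('w7.npy',c,allow_pickle=True)
cv2.imwrite('pics/c7.png',cv2.resize(im[190:310,190:370,::-1],None,fx=4,fy=4,interpolation=2))
E
```

```text
target [0.468  0.183  0.1597] dp tool-now [-0.002  -0.0003  0.0009] dp target-axes [-0.002  -0.0003  0.0009] rotvec [ 0.0004  0.0009 -0.0003]
F [ 0.15 -0.3   1.02] in port axes [ 0.39 -0.3   0.95] M [-0.03 -0.17 -0.05] 15.05 slide-in-port(TCP) [-0.0023  0.0003  0.0009]
```

View pics/c7.png

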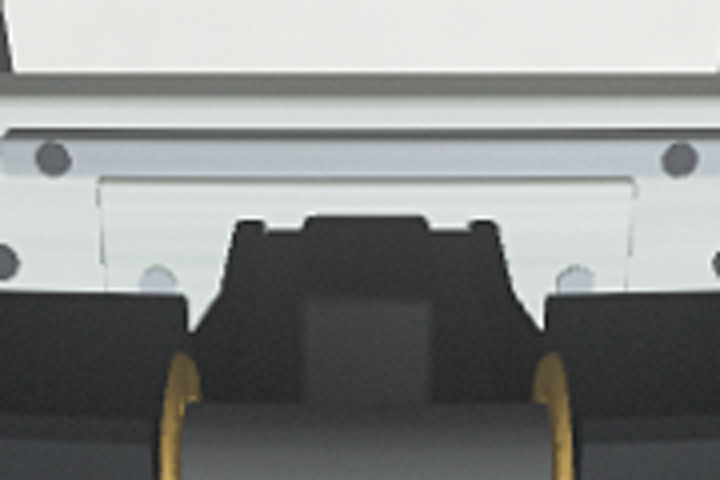

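The slide lies on the face with its lower edge right along the ledge (rows 178–180, ledge edge at 176), parallel and centred. Now press gently.

Call:
play_rows([
  {"dp": [0, 0, 0.0004], "rot": [0, 0, 0], "gripper": 1},
  {"dp": [0, 0, 0.0004], "rot": [0, 0, 0], "gripper": 1},
  {"dp": [0, 0, 0], "rot": [0, 0, 0], "gripper": 1},
  {"dp": [0, 0, 0], "rot": [0, 0, 0], "gripper": 1},
  {"dp": [0, 0, 0], "rot": [0, 0, 0], "gripper": 1},
])

```text
clock: 15.6
eef_pos: [0.4659, 0.1833, 0.16]
tool_rot: [[-0.967, -0.037, 0.253], [-0.035, 0.999, 0.01], [-0.253, 0.0, -0.967]]
force: [-1.7, -1.5, 8.9]
width: 0.0177
grip_force: 30.0
```

Call:
play_rows([
  {"dp": [0, 0, 0], "rot": [0, 0, 0], "gripper": 1},
  {"dp": [0, 0, 0], "rot": [0, 0, 0], "gripper": 1},
  {"dp": [0, 0, 0], "rot": [0, 0, 0], "gripper": 1},
  {"dp": [0, 0, 0], "rot": [0, 0, 0], "gripper": 1},
  {"dp": [0, 0, 0], "rot": [0, 0, 0], "gripper": 1},
])

```text
clock: 16.1
eef_pos: [0.4659, 0.1833, 0.16]
tool_rot: [[-0.967, -0.037, 0.253], [-0.035, 0.999, 0.01], [-0.253, 0.0, -0.967]]
force: [-2.2, -1.8, 9.0]
width: 0.0173
grip_force: 30.0
```

```bash
python3 -c "
from tgt import *
show(-.0018,0,0)"
```

```text
target [0.4666 0.183  0.1593] dp tool-now [-0.0005 -0.0003  0.0009] dp target-axes [-0.0005 -0.0003  0.0009] rotvec [ 0.0003  0.0009 -0.0003]
F [-2.18 -1.82  8.99] in port axes [ 0.1  -1.74  9.26] M [-0.31  0.15 -0.09] 16.1 slide-in-port(TCP) [-0.0023  0.0003  0.0009]
```

```bash
python3 -c "
from bench import job
print(job.close_job())"
```

```text
the job is handed in; nothing more can be done
None
```

I handed the job in with the slide still gripped and pressed at about 9 N, glass down over the port. It lies at the fitted 14.6° slope with its lower edge along the ledge, the shutter was already aside (about 1.57 rad), and the head, dish and timer were not touched; no verdict came back.

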